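# Find the loaded weight case by feel and slide it home against the stop rail

### The arm

A 6-joint arm with a two-finger parallel gripper is mounted at the origin on a cart in front of the work surface, level with it; the furniture and walls round the work are solid. World frame = base frame: x ahead of the robot, y to its left, z up, the work surface at z = 0. Lengths are in mm, angles in rad, forces in N, time in s.
With the tool pointing down it reaches from about 300 to 775 mm from the base axis. Payload 14.6 kg.
Tool frame: the origin (TCP) lies midway between the tips of the shut fingers; the grasp point (between the pads) lies grasp_offset behind it (grasp_offset is the distance from the TCP to the grasp point, in mm); z points along the fingers, y is the line along which they close (so a half turn about z gives the same grasp; the last joint's range is limited). The gripper opens to 94 mm and grips with 3 to 60 N. Pads are 16 mm wide; open, the fingers measure 119 mm over their backs; the gripper's body (75 mm by 177 mm) begins 78 mm behind the grasp point.
Start: joints at [-1.205, 0.3, 1.521, -0, 1.321, -0.067], TCP at [230.67, -499.28, 205.446] pointing down, gripper open.
Joint ranges: [-3.03, 3.03], [-0.79, 2.21], [0.23, 2.52], [-1.04, 4.18], [0, 3.07], [-2.55, 2.55]. Speed limits (rad/s): [2.22, 2.22, 2.57, 3.14, 3.14, 3.14].

### API

Orientations are given as [roll, pitch, yaw] about the fixed x, y, z axes, in that order (R = Rz(yaw) Ry(pitch) Rx(roll)).
In Python, from cell import * gives the robot as it stands. The module is installed in compiled form; this text tells all that it offers.
- The arm moves only by the shell command python3 -m jog 'ROWS' [FORCE]. ROWS is JSON, a list of rows, each a list of 3 entries, a list of its own where there are three numbers: the finger opening in mm, from 0 to 94, then the shift along the tool's x, y, z in units of 50 mm (1.0 is 50 mm), then the turn about the tool's z in units of 180 degrees (1.0 is 180 degrees). In form: [[fingers, [dx, dy, dz], twist], ...]. A call has 1 to 20 rows; each row shifts and turns the commanded pose from where the row before left it, along the tool's axes as they then stand; what a row does not reach is not made up. A row lasts 1/10 s, in which the tool goes at most 50 mm and 8.59 degrees, less where a joint would pass 70% of its speed; a pose out of reach is approached as far as the arm can. A call with a number of a shift or a turn outside -1 to 1 is refused whole. A call with a gripper value outside its range is refused whole. The fingers move at their own pace and stop on an object; FORCE is the grip in N (left out, the last holds). Time passes only in rows, so rows that do not move let the fingers close. It gives the time, the measured TCP pose, the force, the opening and the grip force at its end, in the units of the state.
- read_state(): the state, without advancing time (a new reading comes with each control period).
- camera(name): name is "scene" or "side" or "wrist"; returns the picture (480x640x3 uint8, red, green, blue); there is no depth.
- calibration(name): a dict with "mtx" (3x3 intrinsics, pixels), "cam_to_world" (4x4, takes a point from camera to world coordinates); the wrist camera has in their place "hand_eye" (4x4, takes a point from camera to tool coordinates, whose origin is the TCP and whose axes are the flange's). Camera axes: x right, y down, z forward; pixel columns grow to the right and rows downward; lengths in mm; the calibration is good to about 2 mm. A picture is of the moment at which its call begins: read the wrist's pose just before it. calibration takes no time and is no camera call.
- sign_off(): hands the job in; it is judged then, once.
Trained networks look in the newest picture that a camera, given by its name, has taken for a name from the list of things; names that differ only in an ending like _2 or _b are one class to them, and where a whole thing is asked for, a point or a joint stands for the part that bears it (a point fixed in the world has none). Each returns a list of dicts, best first, with "conf" (0 to 1); they miss things now and then, are a little off and sometimes report something else, mostly with a low value. They report only what shows in the picture. A call takes as long as a camera call.
- regions_of(camera, query): "pixels" (480x640 bool, what is visible of it) and "rect" ([centre column, centre row, width, height] in pixels, round what is visible of it).
The state is a dict: "clock": time; "joints": joint angles; "qd": joint speeds; "effort": joint torques, N m; "eef_pos": TCP position; "eef_rot": TCP orientation; "wrist_force": force on the tool from outside, world axes, zero at the start; "moment": the same for the moment, N m; "finger_gap": finger opening in mm; "finger_force": force on a finger pad.
Only numpy, scipy, OpenCV 4.12 (cv2) and the standard library are available. Lean on these libraries where they do the work, as an engineer would, in place of code of your own. Each camera call takes 0.05 s, during which the arm holds its last target. There are 200 camera calls.

### The job

Three identical shut wooden weight cases stand in a row in front of the low aluminium stop rail, and only one of them still has its weights inside. Without lifting any case off the bench, feel by pushing which one is the loaded, heavy one and slide it straight back until its long rear side is flush against the rail, ready for calibration. Leave the two empty cases in the front row, within about 5 cm of where they stood.

Things in the scene. Friction and masses are not known exactly. Their poses are not given: they have to be found in the camera images.
- rail: fixed low aluminium stop rail with a dark rubber face, 540 mm long (y), 28 mm high; origin at bench height in the middle of the rubber face, which looks to the robot; x points away from the robot, square to that face, y along the rail to the left. Cases stand on its -x side, rear faces 75 to 115 mm off it, turned up to 0.1 rad, 190 mm apart along it, 15 mm or more between neighbours
- case_1: shut wooden weight case, one of three alike: 62 (x) x 150 (y) x 46 (z) mm, small brass latch 3 mm proud of its near (-x) side; origin at the centre of its underside; x points to its rear long face, 31 mm off. Weighs 0.2 kg empty, 0.9 kg loaded (10 percent off); any one may be the loaded one. Pushed slowly, the loaded one resists over three times as hard (roughly 3 to 8 N, not 0.3 to 1.5 N)
- case_2: shut wooden weight case, one of three alike: 62 (x) x 150 (y) x 46 (z) mm, small brass latch 3 mm proud of its near (-x) side; origin at the centre of its underside; x points to its rear long face, 31 mm off. Weighs 0.2 kg empty, 0.9 kg loaded (10 percent off); any one may be the loaded one. Pushed slowly, the loaded one resists over three times as hard (roughly 3 to 8 N, not 0.3 to 1.5 N)
- case_3: shut wooden weight case, one of three alike: 62 (x) x 150 (y) x 46 (z) mm, small brass latch 3 mm proud of its near (-x) side; origin at the centre of its underside; x points to its rear long face, 31 mm off. Weighs 0.2 kg empty, 0.9 kg loaded (10 percent off); any one may be the loaded one. Pushed slowly, the loaded one resists over three times as hard (roughly 3 to 8 N, not 0.3 to 1.5 N)

How it is judged:
By the outcome, as a careful person would: the job done as asked, in the order asked, and still so for the second after the job is handed in, with the robot touching nothing.
It also fails if it takes over 72 s, if anything falls off the work surface, if the arm or the gripper's body presses on something with over 40 N, if the wrist force passes 120 N, or if a joint passes its speed limit or range.

## Working session

There is one attempt and no reset: what is moved stays moved. The work goes in short steps, Python scripts to look and compute and a shell command to move; the robot and the scene stay as the last step left them, time stands still between calls to the robot, and variables do not carry over. Pictures are saved under pics/ and viewed, at most 10 in all, crops included, and the job is handed in when it is done.

```bash
mkdir -p pics; cat > h.py <<'E'
from cell import *
import numpy as np, cv2
def ray(cam,uv,z):
    c=calibration(cam);K=np.array(c["mtx"]);T=np.array(c["cam_to_world"])
    d=T[:3,:3]@np.linalg.solve(K,[uv[0],uv[1],1.]);o=T[:3,3]
    return o+d*(z-o[2])/d[2]
def proj(cam,p):
    c=calibration(cam);K=np.array(c["mtx"]);T=np.linalg.inv(np.array(c["cam_to_world"]))
    q=K@(T[:3,:3]@np.asarray(p,float)+T[:3,3]);return q[:2]/q[2]
E
python3 - <<'E'
from h import *
for n in("scene","side"):
    im=camera(n);cv2.imwrite(f"pics/{n}.png",im[:,:,::-1])
    print(n,np.round(np.array(calibration(n)["cam_to_world"])[:3,3]))
    for q in("case_1","rail"):
        for r in regions_of(n,q):
            m=r["pixels"].astype(np.uint8);c=max(cv2.findContours(m,0,2)[0],key=cv2.contourArea)
            print(q,round(r["conf"],2),np.round(r["rect"]),cv2.approxPolyDP(c,4,True)[:,0].tolist())
print(read_state())
E
```

```text
scene [279. 637. 697.]
case_1 0.88 [264. 325.  86. 104.] [[279, 276], [218, 342], [221, 356], [251, 376], [307, 305], [306, 291]]
case_1 0.7 [390. 191.  65.  67.] [[398, 157], [355, 195], [355, 210], [381, 223], [416, 187], [421, 169]]
side [ 576. -372.  886.]
case_1 0.84 [277. 342.  66. 106.] [[274, 288], [246, 377], [252, 385], [285, 393], [310, 297]]
case_1 0.79 [330. 157.  43.  82.] [[321, 116], [308, 191], [338, 195], [351, 121]]
case_1 0.71 [296. 242.  59.  88.] [[290, 197], [269, 276], [304, 287], [323, 204]]
rail 0.75 [386. 272.  59. 281.] [[398, 131], [386, 181], [365, 359], [381, 363], [392, 358], [414, 142], [401, 138]]
rail 0.43 [279. 342.  66. 105.] [[274, 289], [246, 376], [252, 385], [285, 392], [308, 319], [309, 297]]
{'clock': 0.3, 'joints': array([-1.20458869e+00,  3.00085106e-01,  1.52115410e+00,  3.51127822e-05,
        1.32068539e+00, -6.66301678e-02]), 'qd': array([-0.00054618, -0.00127586, -0.00160339,  0.00010546, -0.00113575,
       -0.00271741]), 'effort': array([ 2.52769343e-05, -5.31161320e+01, -3.52480066e+01,  7.06977840e-02,
        2.25605298e-02, -5.72390468e-05]), 'eef_pos': array([ 230.66120921, -499.21460119,  205.27876295]), 'eef_rot': array([-3.14126371e+00, -5.60429652e-05,  4.32829094e-01]), 'wrist_force': array([-0.44587771, -0.9042647 ,  0.68816305]), 'moment': array([-0.01990166, -0.0114512 ,  0.0471703 ]), 'finger_force': 0.0, 'finger_gap': 94.1783911846202}
```

View pics/scene.png

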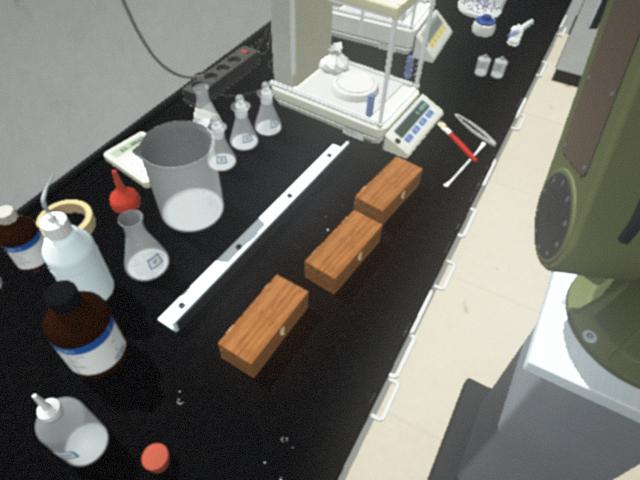

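View pics/side.png

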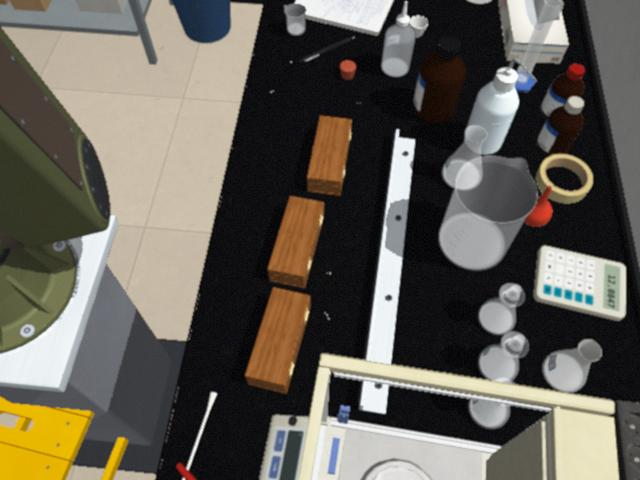

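The scene view shows three brown cases at about (265,325), (345,250) and (388,190), with the bright rail running from (170,325) to (345,145). The side view shows them at (278,340), (297,241) and (330,155), with the rail's near edge from (397,130) to (360,408). Next I fit the poses to the silhouettes in both views.

```bash
cat >> h.py <<'E'
from scipy.optimize import minimize
def mask(n):
    im=cv2.imread(f"pics/{n}.png");h=cv2.cvtColor(im,cv2.COLOR_BGR2HSV)
    m=cv2.inRange(h,(5,110,50),(20,255,255));return cv2.morphologyEx(m,cv2.MORPH_CLOSE,np.ones((5,5)))
def comps(m):
    k,l,s,c=cv2.connectedComponentsWithStats(m);return [(l==i,c[i]) for i in range(1,k) if s[i,4]>1000]
def sil(n,p,H):
    x,y,a=p;c,s=np.cos(a),np.sin(a)
    P=[proj(n,(x+c*u-s*v,y+s*u+c*v,w)) for u in(-31,31) for v in(-75,75) for w in(0,H)]
    m=np.zeros((480*4,640*4),np.uint8);h=cv2.convexHull((np.array(P)*4+1.5).astype(np.int32))
    cv2.fillPoly(m,[h],255);return cv2.resize(m,(640,480),interpolation=cv2.INTER_AREA)/255.
def fit(masks,p0,H=46,free=True):
    f=lambda p:sum(np.abs(sil(n,p[:3]*np.array([1,1,.01]),p[3])-m).sum() for n,m in masks.items())
    S=np.array([p0+np.array(d) for d in([0,0,0,0],[15,0,0,0],[0,15,0,0],[0,0,10,0],[0,0,0,8])],float) 
    r=minimize(f,S[0],method="Nelder-Mead",options=dict(initial_simplex=S,xatol=.1,fatol=1,maxiter=250))
    return r.x,r.fun
E
python3 - <<'E'
from h import *
sc=comps(mask("scene"));sd=comps(mask("side"))
print([c.round() for _,c in sc],[c.round() for _,c in sd])
A=[(m,ray("side",c,25)[:2]) for m,c in sd if 230<c[0]<350 and 100<c[1]<400]
A.sort(key=lambda t:t[1][1])
full=mask("scene")>0
for m,c in A:
    # scene mask limited to neighbourhood of predicted silhouette
    p=proj("scene",(*c,25)); k,l=cv2.connectedComponents(full.astype(np.uint8))
    best=min(sc,key=lambda t:np.hypot(*(t[1]-p)))
    for M in({"side":m},{"side":m,"scene":best[0]}):
        r=fit(M,np.array([c[0],c[1],0,46.])); print(np.round(r[0],1),round(r[1]),list(M))
print("rail near top edge", [ray("side",u,28).round(1) for u in((397,130),(360,408))],[ray("side",u,28).round(1) for u in((398,131),(386,181),(365,359))])
# rail edge by threshold rows (side) and columns (scene)
im=cv2.cvtColor(cv2.imread("pics/side.png"),6)
pts=[]
for r in range(145,340,5):
    x0=int(397-(r-130)*37/278); g=im[r,x0-12:x0+14].astype(float);j=np.argmax(np.diff(g)); pts.append(ray("side",(x0-12+j+.5,r),28)[:2])
pts=np.array(pts);pf=np.polyfit(pts[:,1],pts[:,0],1);print("side edge x=%.4f y+%.1f"%tuple(pf),np.std(pts[:,0]-np.polyval(pf,pts[:,1])))
im=cv2.cvtColor(cv2.imread("pics/scene.png"),6);pts=[]
for r in range(165,315,5):
    x0=int(345-(r-145)*175/180)
    g=im[r,x0-8:x0+30].astype(float);j=np.argmin(np.diff(g));pts.append(ray("scene",(x0-8+j+.5,r),28)[:2])
pts=np.array(pts);pf=np.polyfit(pts[:,1],pts[:,0],1);print("scene edge",pf,np.std(pts[:,0]-np.polyval(pf,pts[:,1])))
E
```

```text
[array([362., 226.]), array([264., 325.])] [array([329., 155.]), array([286., 296.])]
[487.3 -53.2  -7.2 125.5] 3911 ['side']
[484.9  -3.4  -2.9  72.2] 7877 ['side', 'scene']Traceback (most recent call last):
  File "<stdin>", line 12, in <module>
  File "h.py", line 24, in fit
    r=minimize(f,S[0],method="Nelder-Mead",options=dict(initial_simplex=S,xatol=.1,fatol=1,maxiter=250))
    res = _minimize_neldermead(fun, x0, args, callback, bounds=bounds,
                               **options)
    fsim[j] = func(sim[j])
              ~~~~^^^^^^^^
    fx = function(np.copy(x), *(wrapper_args + args))
  File "h.py", line 22, in <lambda>
    f=lambda p:sum(np.abs(sil(n,p[:3]*np.array([1,1,.01]),p[3])-m).sum() for n,m in masks.items())
               ~~~^^^^^^^^^^^^^^^^^^^^^^^^^^^^^^^^^^^^^^^^^^^^^^^^^^^^^^^^^^^^^^^^^^^^^^^^^^^^^^^^
  File "h.py", line 22, in <genexpr>
    f=lambda p:sum(np.abs(sil(n,p[:3]*np.array([1,1,.01]),p[3])-m).sum() for n,m in masks.items())
                          ~~~^^^^^^^^^^^^^^^^^^^^^^^^^^^^^^^^^^
  File "h.py", line 18, in sil
    P=[proj(n,(x+c*u-s*v,y+s*u+c*v,w)) for u in(-31,31) for v in(-75,75) for w in(0,H)]
       ~~~~^^^^^^^^^^^^^^^^^^^^^^^^^^^
  File "h.py", line 8, in proj
    c=calibration(cam);K=np.array(c["mtx"]);T=np.linalg.inv(np.array(c["cam_to_world"]))
ValueError: time passes only in moves, steps and waits
```

```bash
sed -i 's/^def ray/import functools\n_cal=calibration\n@functools.lru_cache(None)\ndef calibration(n): return _cal(n)\ndef ray/' h.py; cat >> h.py <<'E'
def fitall(P0,H0=46.,names=("scene","side"),it=1500):
    M={n:mask(n) for n in names}
    for n in M: M[n]=sum(m for m,c in comps(M[n]) if 150<c[0]<450 and 100<c[1]<420)>0
    k=len(P0)
    def f(v):
        return sum(np.abs(np.max([sil(n,v[3*i:3*i+3]*np.array([1,1,.01]),v[-1]) for i in range(k)],0)-M[n]).sum() for n in M)
    v0=np.r_[np.ravel(P0),H0];S=np.vstack([v0]+[v0+d for d in np.diag(([12,12,6]*k)+[6])])
    r=minimize(f,v0,method="Powell",options=dict(xtol=1e-3,ftol=1e-4,maxiter=8))
    return r.x,r.fun
E
python3 - <<'E'
from h import *
P0=[[*ray("side",u,25)[:2],0] for u in((278,340),(297,241),(330,155))];print(np.round(P0))
v,e=fitall(P0);print(np.round(v[:-1].reshape(-1,3),1),v[-1],e)
im=cv2.cvtColor(cv2.imread("pics/side.png"),6)
pts=[]
for r in range(145,340,5):
    x0=int(397-(r-130)*37/278); g=im[r,x0-12:x0+14].astype(float);j=np.argmax(np.diff(g)); pts.append(ray("side",(x0-12+j+.5,r),28)[:2])
pts=np.array(pts);pf=np.polyfit(pts[:,1],pts[:,0],1);print("side edge x=%.4f y+%.1f"%tuple(pf),np.std(pts[:,0]-np.polyval(pf,pts[:,1])))
im=cv2.cvtColor(cv2.imread("pics/scene.png"),6);pts=[]
for r in range(165,315,5):
    x0=int(345-(r-145)*175/180)
    g=im[r,x0-8:x0+30].astype(float);j=np.argmin(np.diff(g));pts.append(ray("scene",(x0-8+j+.5,r),28)[:2])
pts=np.array(pts);pf=np.polyfit(pts[:,1],pts[:,0],1);print("scene edge",pf,np.std(pts[:,0]-np.polyval(pf,pts[:,1])))
E
```

```text
[[481. -60.   0.]
 [489. 122.   0.]
 [529. 314.   0.]]
[[482.9 -55.6 -14.3]
 [489.5 122.6 -12.6]
 [529.  316.9  -6.2]] 49.0791940270787 699.4392156862746
side edge x=0.0666 y+624.0 0.48063085730180544
scene edge [6.86950701e-02 6.25008356e+02] 0.4516628783831087
```

```bash
python3 -m jog '[[94,[0,0,0],0.04],[94,[0,0,0],0.04],[94,[0,0,0],0.04],[94,[0,0,0],0.0392],[94,[0.21,-0.61,0],0],[94,[0.21,-0.61,0],0],[94,[0.21,-0.61,0],0],[94,[0.21,-0.61,0],0],[94,[0.21,-0.61,0],0],[94,[0.21,-0.61,0],0],[94,[0.21,-0.61,0],0],[94,[0.21,-0.61,0],0],[94,[0.21,-0.61,0],0],[94,[0.21,-0.61,0],0],[94,[0.21,-0.61,0],0],[94,[0.21,-0.61,0],0],[94,[0.21,-0.61,0],0],[94,[0.21,-0.61,0],0],[94,[0.21,-0.61,0],0],[94,[0,0,0],0]]'
```

```text
clock: 2.3
eef_pos: [419.3, -51.0, 205.5]
eef_rot: [-3.141, -0.0, -0.064]
wrist_force: [-0.6, -0.9, 0.3]
finger_gap: 94.0
finger_force: 0.0
```

```bash
python3 -m jog '[[94,[0,0.1,0.4],0],[94,[0,0,0.4],0],[94,[0,0,0.4],0],[94,[0,0,0.4],0],[94,[0,0,0.4],0],[94,[0,0,0.4],0],[94,[0,0,0.4],0],[94,[0,0,0.4],0],[94,[0,0,0.4],0],[94,[0,0,0.2],0],[94,[0,0,0],0],[94,[0,0,0],0]]'
python3 -m jog '[[94,[0.05,0,0],0],[94,[0.05,0,0],0],[94,[0.05,0,0],0],[94,[0.05,0,0],0]]'
for i in 1 2 3 4 5; do :; done
python3 -m jog '[[94,[0.04,0,0],0],[94,[0.04,0,0],0],[94,[0.04,0,0],0],[94,[0.04,0,0],0],[94,[0.04,0,0],0]]'
python3 -m jog '[[94,[0.04,0,0],0],[94,[0.04,0,0],0],[94,[0.04,0,0],0],[94,[0.04,0,0],0],[94,[0.04,0,0],0]]'
```

```text
clock: 3.5
eef_pos: [418.5, -58.7, 16.0]
eef_rot: [3.141, -0.001, -0.067]
wrist_force: [0.2, 0.5, 1.1]
finger_gap: 94.1
finger_force: 0.0
clock: 3.9
eef_pos: [428.6, -59.1, 15.7]
eef_rot: [3.142, -0.0, -0.067]
wrist_force: [-0.4, -0.2, 0.4]
finger_gap: 94.1
finger_force: 0.0
clock: 4.4
eef_pos: [438.3, -59.8, 15.4]
eef_rot: [3.142, 0.0, -0.067]
wrist_force: [-1.2, -0.2, -0.1]
finger_gap: 93.8
finger_force: 0.4
clock: 4.9
eef_pos: [448.3, -60.4, 15.4]
eef_rot: [-3.142, 0.0, -0.067]
wrist_force: [-0.6, 0.3, 0.3]
finger_gap: 94.3
finger_force: 0.7
```

```bash
python3 -m jog '[[94,[0.03,0,0],0],[94,[0.03,0,0],0]]'; python3 -m jog '[[94,[0.03,0,0],0],[94,[0.03,0,0],0]]';python3 -m jog '[[94,[0.03,0,0],0],[94,[0.03,0,0],0]]'
python3 - <<'E'
from h import *
cv2.imwrite("pics/side2.png",camera("side")[:,:,::-1])
E
```

```text
clock: 5.1
eef_pos: [451.2, -60.6, 15.4]
eef_rot: [-3.142, 0.0, -0.067]
wrist_force: [-0.6, -0.3, 0.1]
finger_gap: 94.0
finger_force: 0.6
clock: 5.3
eef_pos: [454.3, -60.8, 15.4]
eef_rot: [-3.142, 0.0, -0.067]
wrist_force: [-1.0, -0.7, 0.3]
finger_gap: 94.4
finger_force: 0.5
clock: 5.5
eef_pos: [457.3, -61.0, 15.5]
eef_rot: [3.142, -0.0, -0.067]
wrist_force: [-1.0, -0.2, -1.5]
finger_gap: 93.9
finger_force: 0.5
```

View pics/side2.png

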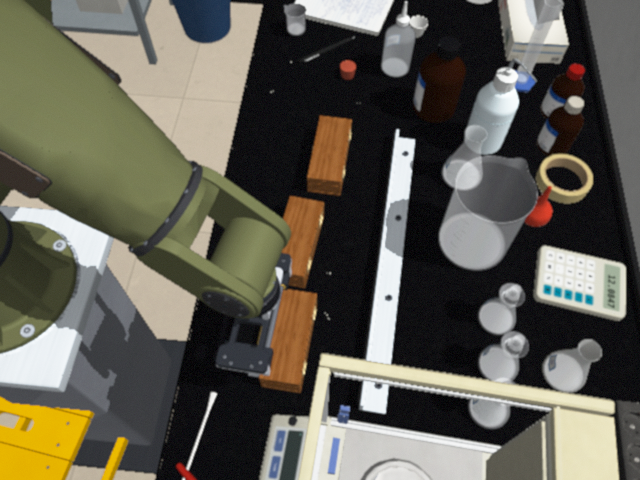

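The case at (292,340) slid about 18 mm against roughly 0.6 N, so it is empty. Next is the middle case.

```bash
python3 -m jog '[[94,[-0.28,0,0],0],[94,[-0.28,0,0],0],[94,[-0.28,0,0],0],[94,[0,-0.4,0],0],[94,[0,-0.4,0],0],[94,[0,-0.4,0],0],[94,[0,-0.4,0],0],[94,[0,-0.4,0],0],[94,[0,-0.4,0],0],[94,[0,-0.4,0],0],[94,[0,-0.4,0],0],[94,[0,-0.4,0],0],[94,[0,0,0],0],[94,[0,0,0],0]]'
python3 -m jog '[[94,[0.04,0,0],0],[94,[0.04,0,0],0],[94,[0.04,0,0],0],[94,[0.04,0,0],0],[94,[0.04,0,0],0]]'
python3 -m jog '[[94,[0.04,0,0],0],[94,[0.04,0,0],0],[94,[0.04,0,0],0],[94,[0.04,0,0],0],[94,[0.04,0,0],0]]'
python3 -m jog '[[94,[0.04,0,0],0],[94,[0.04,0,0],0],[94,[0.04,0,0],0]]'
python3 -m jog '[[94,[0.04,0,0],0],[94,[0.04,0,0],0],[94,[0.04,0,0],0]]'
```

```text
clock: 6.95
eef_pos: [427.4, 121.3, 15.4]
eef_rot: [3.142, -0.0, -0.066]
wrist_force: [0.2, 0.2, -0.2]
finger_gap: 94.0
finger_force: 0.0
clock: 7.45
eef_pos: [437.6, 120.5, 15.4]
eef_rot: [-3.142, -0.0, -0.068]
wrist_force: [-0.4, -0.2, -0.5]
finger_gap: 93.9
finger_force: 0.0
clock: 7.95
eef_pos: [447.4, 120.0, 15.4]
eef_rot: [3.141, 0.0, -0.067]
wrist_force: [-1.1, -1.1, 0.3]
finger_gap: 94.0
finger_force: 0.4
clock: 8.25
eef_pos: [453.4, 119.6, 15.4]
eef_rot: [3.142, 0.0, -0.067]
wrist_force: [-0.7, 1.2, 0.1]
finger_gap: 93.8
finger_force: 0.6
clock: 8.55
eef_pos: [459.4, 119.3, 15.4]
eef_rot: [-3.142, 0.0, -0.067]
wrist_force: [-1.4, 0.5, 0.7]
finger_gap: 93.9
finger_force: 0.5
```

The middle case also resists under about 1.4 N, so it is empty too. I confirm on the third.

```bash
python3 -m jog '[[94,[-0.3,0,0],0],[94,[-0.3,0,0],0],[94,[0,-0.45,0],0],[94,[0,-0.45,0],0],[94,[0,-0.45,0],0],[94,[0,-0.45,0],0],[94,[0,-0.45,0],0],[94,[0,-0.45,0],0],[94,[0,-0.45,0],0],[94,[0,-0.45,0],0],[94,[0,-0.45,0],0],[94,[0.3,0,0],0],[94,[0.3,0,0],0],[94,[0,0,0],0],[94,[0,0,0],0]]'
python3 -m jog '[[94,[0.05,0,0],0],[94,[0.05,0,0],0],[94,[0.05,0,0],0],[94,[0.05,0,0],0]]'
python3 -m jog '[[94,[0.04,0,0],0],[94,[0.04,0,0],0],[94,[0.04,0,0],0]]'
python3 -m jog '[[94,[0.04,0,0],0],[94,[0.04,0,0],0],[94,[0.04,0,0],0]]'
python3 -m jog '[[94,[0.04,0,0],0],[94,[0.04,0,0],0],[94,[0.04,0,0],0]]'
```

```text
clock: 10.05
eef_pos: [472.7, 321.1, 15.2]
eef_rot: [3.141, 0.0, -0.068]
wrist_force: [-0.5, -0.1, -0.5]
finger_gap: 94.0
finger_force: 0.0
clock: 10.45
eef_pos: [483.1, 320.6, 15.5]
eef_rot: [-3.142, -0.0, -0.067]
wrist_force: [-0.1, 0.9, 0.1]
finger_gap: 94.0
finger_force: 0.0
clock: 10.75
eef_pos: [488.7, 320.3, 15.4]
eef_rot: [-3.142, 0.001, -0.067]
wrist_force: [-6.5, 1.3, 3.2]
finger_gap: 93.7
finger_force: 3.6
clock: 11.05
eef_pos: [494.3, 319.9, 15.4]
eef_rot: [3.141, 0.002, -0.067]
wrist_force: [-6.5, -0.6, 3.6]
finger_gap: 94.1
finger_force: 3.3
clock: 11.35
eef_pos: [500.3, 319.5, 15.4]
eef_rot: [3.141, 0.002, -0.067]
wrist_force: [-6.7, -0.0, 3.6]
finger_gap: 94.2
finger_force: 3.4
```

The third resists with 6.6 N, so it is the loaded one. I slide it back, slowing near the rail.

```bash
python3 -m jog '[[94,[0.08,0,0],0],[94,[0.08,0,0],0],[94,[0.08,0,0],0],[94,[0.08,0,0],0],[94,[0.08,0,0],0],[94,[0.08,0,0],0],[94,[0.08,0,0],0],[94,[0.08,0,0],0],[94,[0.08,0,0],0],[94,[0.08,0,0],0],[94,[0.08,0,0],0],[94,[0.08,0,0],0],[94,[0.08,0,0],0],[94,[0.08,0,0],0],[94,[0.04,0,0],0],[94,[0.04,0,0],0]]'
python3 -m jog '[[94,[0.04,0,0],0],[94,[0.04,0,0],0],[94,[0.04,0,0],0]]'
python3 - <<'E'
from h import *
cv2.imwrite("pics/side3.png",camera("side")[:,:,::-1])
E
```

```text
clock: 12.95
eef_pos: [560.2, 315.5, 15.4]
eef_rot: [3.141, 0.002, -0.067]
wrist_force: [-7.1, 0.5, 4.1]
finger_gap: 94.3
finger_force: 3.5
clock: 13.25
eef_pos: [566.1, 315.1, 15.4]
eef_rot: [3.141, 0.002, -0.067]
wrist_force: [-6.7, -0.3, 4.0]
finger_gap: 93.7
finger_force: 3.4
```

View pics/side3.png

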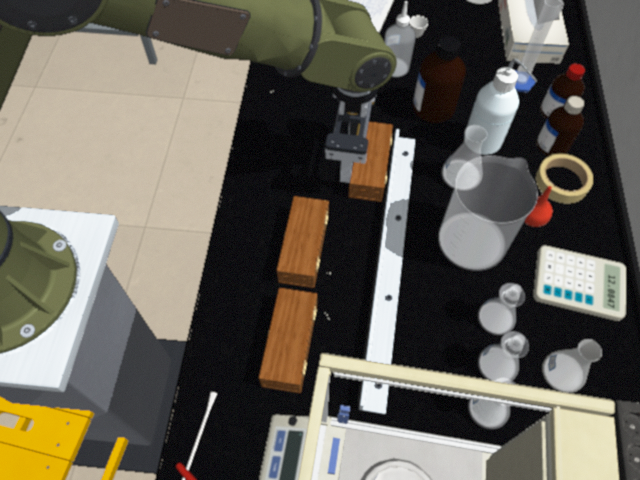

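The loaded case at (370,160) is nearly at the rail. The two empties stay in the front row at (303,241) and (290,340). I press slowly until contact.

```bash
for i in 1; do python3 -m jog '[[94,[0.04,0,0],0],[94,[0.04,0,0],0],[94,[0.03,0,0],0]]';done
python3 -m jog '[[94,[0.03,0,0],0],[94,[0.03,0,0],0]]'
```

```text
clock: 13.6
eef_pos: [570.4, 314.8, 15.4]
eef_rot: [3.141, 0.005, -0.067]
wrist_force: [-24.1, -1.4, 13.7]
finger_gap: 94.5
finger_force: 12.2
clock: 13.8
eef_pos: [570.4, 314.8, 15.3]
eef_rot: [3.139, 0.011, -0.067]
wrist_force: [-48.8, -5.5, 28.3]
finger_gap: 93.9
finger_force: 24.1
```

Contact is firm at x = 570.4. I back off, lift clear and check.

```bash
python3 -m jog '[[94,[-0.06,0,0],0],[94,[-0.1,0,0],0],[94,[-0.3,0,0],0],[94,[-0.4,0,0],0],[94,[-0.4,0,0],0],[94,[0,0,-0.6],0],[94,[0,0,-0.6],0],[94,[0,0,-0.6],0],[94,[0,0,-0.6],0],[94,[-0.4,0,-0.6],0],[94,[-0.5,0,-0.4],0],[94,[-0.5,0,0],0],[94,[-0.5,0,0],0],[94,[-0.4,0,0],0],[94,[0,0,0],0]]'
python3 - <<'E'
from h import *
for n in("scene","side"): cv2.imwrite(f"pics/{n}.png",camera(n)[:,:,::-1])
a=cv2.imread("pics/side.png")[90:410,220:440];b=cv2.imread("pics/scene.png")[110:390,190:450]
cv2.imwrite("pics/end.png",np.hstack([cv2.resize(a,(385,560)),cv2.resize(b,(410,560))]))
P0=[[498,-58,-6.7],[500,119,-6.7],[609,312,-6.7]]
v,e=fitall(P0);print(np.round(v[:-1].reshape(-1,3),1),v[-1],e)
E
```

```text
clock: 15.3
eef_pos: [396.2, 326.6, 185.9]
eef_rot: [-3.141, -0.001, -0.066]
wrist_force: [1.0, 0.3, -0.9]
finger_gap: 93.7
finger_force: 0.0
[[497.5 -53.1  -6.5]
 [499.8 118.2  -5.2]
 [610.6 311.5  -6.7]] 44.69213201775157 6657.411764705882
```

View pics/end.png

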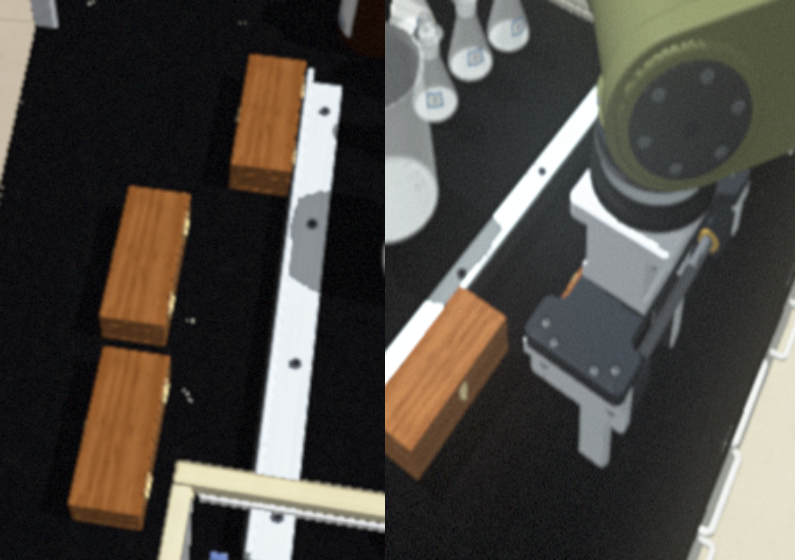

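The left (side) crop shows the loaded case parallel to the rail with no gap, at crop (270,120). The empties stand in the front row, 10–15 mm from where they were, and the gripper is clear.

```bash
python3 -c "
from cell import *
print(sign_off())"
```

```text
the job is handed in; nothing more can be done
None
```

I found the loaded case, the leftmost one (+y end), by its push resistance of about 6.6 N against about 1 N for the other two; it is now pushed flush against the rail, the two empties remain in the front row within about 15 mm of where they stood, and the job is handed in.

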